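# Turn imaging cups mouth up by capping their tray and turning both trays over

## Robot

A 6-joint arm with a two-finger parallel gripper is mounted at the origin on a cart in front of the work surface, level with it; the furniture and walls round the work are solid. World frame = base frame: x ahead of the robot, y to its left, z up, the work surface at z = 0. Lengths are in m, angles in degrees, forces in N, time in s.
With the tool pointing down it reaches from about 0.25 to 0.725 m from the base axis. Payload 9.7 kg.
Tool frame: the origin (TCP) lies between the finger pads; the fingertips stand 11 mm ahead of it and the grasp point (between the pads) lies 8 mm behind it; z points along the fingers, y is the line along which they close (so a half turn about z gives the same grasp; the last joint's range is limited). The gripper opens to 85 mm and grips with 20 to 120 N. Pads are 22 mm wide; open, the fingers measure 114 mm over their backs; the gripper's body (76 mm by 85 mm) begins 54 mm behind the grasp point. The pads swing forward as they close: fully open they stand 13 mm farther back than shut.
Start: joints at [76.261, 4.979, 10.078, 95.1, 0, 90], TCP at [0.131, 0.534, 0.214] pointing down, gripper open.
Joint ranges: [-179.16, 179.16], [-48.56, 103.87], [-65.8, 70.77], [-126.05, 130.52], [-82.76, 87.17], [-180, 180]. Speed limits (degrees/s): [127.2, 127.2, 147.25, 180, 180, 180].

## Interface

Orientations are given as [roll, pitch, yaw] about the fixed x, y, z axes, in that order (R = Rz(yaw) Ry(pitch) Rx(roll)).
In Python, from workcell import monitor, cams, ticket gives the robot as it stands.
- The arm moves only by the tool carry_out, never from a script. Its argument "plan" is a list of rows, each an object with "travel": the shift along the world's x, y, z as a fraction of full scale, a list of three; "angular": the turn, a rotation vector about the world's x, y, z as a fraction of full scale, a list of three; "grip": the gripper's target within -1 to 1 (fully open at 1, half-way at 0, shut at -1). In form: [{"travel": [x, y, z], "angular": [ax, ay, az], "grip": grip}, ...]. A call has 1 to 8 rows; each row is the pose to reach, as a shift and turn from the pose commanded when the call began; what a row does not reach only later rows make up. Full scale, the value 1, is 300 mm for a shift and 0.5 rad for a turn. A row lasts 1/12 s, in which the tool goes at most 41.7 mm and 7.16 degrees, less where a joint would pass 70% of its speed; a pose out of reach is approached as far as the arm can. A call with a number of a shift or a turn outside -1 to 1 is refused whole. A call with a gripper value outside its range is refused whole. The fingers move at their own pace and stop on an object; "grip_force" is the grip in N (left out, the last holds). Time passes only in rows, so rows that repeat a pose let the fingers close. It gives the time, the measured TCP pose, the force, the opening and the grip force at its end, in the units of the state.
- monitor.get_obs(): the state, without advancing time (a new reading comes with each control period).
- cams.camera(name): name is "scene" or "side" or "wrist"; returns a dict with "frame" (420x560x3 uint8, red, green, blue), "mtx" (3x3 intrinsics, pixels), "view" (4x4, takes a point from world to camera coordinates); the wrist camera has in their place "T_tool_cam" (4x4, takes a point from camera to tool coordinates, whose origin is the TCP and whose axes are the flange's). Camera axes: x right, y up, looking along -z (the intrinsics and any distortion apply to the point x, -y, -z); pixel columns grow to the right and rows downward; lengths in m; the calibration is good to about 2 mm. The wrist camera is an equidistant fisheye: a pixel r from the principal point sees the ray r / f radians off the axis. A picture is of the moment at which its call begins: read the wrist's pose just before it. There is no depth.
- ticket.job_done(): hands the job in; it is judged then, once.
The state is a dict: "time": time; "q": joint angles; "qd": joint speeds; "joint_efforts": joint torques, N m; "ee_pos": TCP position; "tcp_rot": TCP orientation; "wrist_force": force on the tool from outside, world axes, zero at the start; "torque": the same for the moment, N m; "opening": finger opening in m; "grasp_force": force on a finger pad.
Only numpy, scipy, OpenCV 4.12 (cv2) and the standard library are available. Lean on these libraries where they do the work, as an engineer would, in place of code of your own. Each camera call takes 0.05 s, during which the arm holds its last target. There are 200 camera calls.

## Task

The three steel imaging cups lie mouth down in the tray inside the turning cage and must come out mouth up, without being picked up one by one. Push the empty upside-down tray from the track fully home into the cage so that it caps the full one, swing the cage half a turn over by its bar handle to the other stop, then draw the emptied tray, now on top, all the way out of the cage onto the track. Leave the other tray home in the cage with all three cups in it, and do not disturb the dish, the filter cube or the mouse.

Things in the scene. Friction and masses are not known exactly. Their poses are not given: they have to be found in the camera images.
- turnover_stand: fixed aluminium stand, base 256 x 132 x 10 mm. Origin on the table below the cage's middle. Own +x is the push-in direction (to the robot's left), +y faces the robot; the cage turns about own x, 75 mm above the table. A bearing post 97 mm high stands behind the cage at x = 59 to 69 mm. A tray is home in the cage when its origin is at about x = 0 here (it touches the back wall).
- track (a point): middle of the track, at rail-top height (76.5 mm above the table, 114 mm in front of the cage's middle). Two rails 82 mm apart, open between, run along stand x from -54 to -175 mm. A tray's edges slide on them between side guides 11 mm higher than the rails, with 1.5 mm play; stops 8 mm high over the rails at the end at -175 mm.
- cage (a joint): turn of the grey cage about the stand's x axis, rad: 0 at the start, pi after half a turn, a stop at both ends, friction about 0.15 N m, stays there by itself.
- cage_mouth (a point): centre of the cage's open front, on the turning axis, at stand x = -48 mm. The cage is a frame 111 mm wide, 34 mm high, inner back wall at stand x = 47 mm, with two tray slots one above the other (12.5 mm clear, parted by 3 mm side ledges; lips along the sides hold the trays in, top and bottom else open). The upper slot is level with the track at 0 and at pi.
- handle (a point): middle of the cage's round steel bar handle, 10 mm thick, 72 mm long, parallel to the turning axis and 100 mm from it; 40 mm free between bar and cage; an arm at each end. It starts on the robot's side, level with the axis (75 mm above the table), rises over the top and comes down on the far side.
- tray_full: white tray in the lower slot, mouth up, with the cups. Block 92 (own x) x 100 x 11 mm, three lanes along own y. Origin in the block's middle, z up at the start. A T-shaped pull tab stands out of its front (own -x) at own y = +20 mm, at mid height: stem 12 mm wide, 9 mm thick, from x = -46 to -83 mm, 26 mm wide over the last 8 mm. Turned over, the tab is at stand y = -20 mm.
- tray_empty: an equal tray, empty, lying mouth down on the track; same sizes. Origin in the middle of the block; its own z points out of its floor side, so up at the start and down after the turn. Its T tab stands out at own -x, at own y = -20 mm. Its front face (facing -x) is flat beside the tab and may be pushed.
- cup_0: steel cup, 24 mm across, 7 mm high, closed on one side. Origin at the centre of its mouth rim, own z points out of the closed side: up at the start (mouth down), down when mouth up. Lies in the lane nearest the cage's open front.
- cup_1: same cup, middle lane
- cup_2: same cup, lane nearest the closed back
- petri_1: bystander: round dish, 60 mm across, 14 mm high, origin at its underside, on the table on the robot's side of the track
- filter_cube: bystander: black filter cube 43 x 34 x 32 mm, origin at its underside, on the table on the far side of the track
- mouse: bystander: computer mouse 108 x 60 x 38 mm, origin at its underside, left of the stand
Not all that is in view belongs to the job. What is shaped like the tray_full but orange is not meant.

How it is judged:
By the outcome, as a careful person would: the job done as asked, in the order asked, and still so for the second after the job is handed in, with the robot touching nothing.
It also fails if it takes over 72 s, if anything falls off the work surface, if the arm or the gripper's body presses on something with over 40 N, if the wrist force passes 120 N, or if a joint passes its speed limit or range.

## Working session

There is one attempt and no reset: what is moved stays moved. The work goes in short steps, Python scripts to look and compute and a tool call to move; the robot and the scene stay as the last step left them, time stands still between calls to the robot, and variables do not carry over. Pictures are saved under pics/ and viewed, at most 10 in all, crops included, and the job is handed in when it is done.

Besides the shell and the picture viewer there is one more tool, called after "Emit:" as name(argument=value, ...), one argument or row to a line, values as JSON. carry_out: Moves the arm, as the interface text tells. Its arguments: {"type":"object","properties":{"plan":{"type":"array","items":{"type":"object","properties":{"travel":{"type":"array","items":{"type":"number"}},"angular":{"type":"array","items":{"type":"number"}},"grip":{"type":"number"}}}},"grip_force":{"type":"number"}},"required":["plan"]}

```bash
ls; mkdir -p pics
python3 - <<'E'
from workcell import monitor, cams
import cv2, numpy as np
o=monitor.get_obs(); print(o)
for n in("scene","side","wrist"):
    c=cams.camera(n); cv2.imwrite(f"pics/{n}0.png",c["frame"][:,:,::-1])
    np.savez(f"{n}0.npz",**c)
    print(n,[ (k,np.round(v,4).tolist() if hasattr(v,'shape') else v) for k,v in c.items() if k!="frame"])
a=cv2.imread("pics/scene0.png");cv2.imwrite("pics/s0.png",a)
E
```

```text
pics
{'time': 0.0, 'q': array([7.62610314e+01, 5.00987180e+00, 1.00340659e+01, 9.50998027e+01,
       1.44314271e-04, 8.99994491e+01]), 'qd': array([ 0.04546912, -0.09155206,  0.07910292,  0.05049579, -0.07385989,
       -0.02755409]), 'joint_efforts': array([ 5.94801513e-04, -5.20389783e+01,  4.64797497e+01,  1.65480649e-02,
        2.34681502e-04,  1.30988332e-05]), 'ee_pos': array([0.13056244, 0.53401317, 0.2134914 ]), 'tcp_rot': array([-1.79924391e+02, -1.45041066e-04,  1.66261582e+02]), 'wrist_force': array([ 0.50766737,  0.25889153, -0.92570961]), 'torque': array([-0.0221172 , -0.01698216,  0.04506379]), 'grasp_force': 0.0, 'opening': 0.08522000576452371}
scene [('mtx', [[490.7239, 0.0, 278.8236], [0.0, 490.7239, 215.3598], [0.0, 0.0, 1.0]]), ('view', [[0.7993, -0.6008, -0.0083, -0.3824], [0.4804, 0.6308, 0.6094, -0.348], [-0.3609, -0.491, 0.7929, -0.9896], [0.0, 0.0, 0.0, 1.0]])]
side [('mtx', [[465.4631, 0.0, 279.4502], [0.0, 465.4631, 209.1671], [0.0, 0.0, 1.0]]), ('view', [[-0.9998, 0.0191, 0.0069, 0.5392], [-0.0034, -0.4939, 0.8695, -0.0242], [0.02, 0.8693, 0.4939, -1.2416], [0.0, 0.0, 0.0, 1.0]])]
wrist [('mtx', [[325.1923, 0.0, 275.4151], [0.0, 325.1923, 205.7841], [0.0, 0.0, 1.0]]), ('T_tool_cam', [[-0.0014, 0.9522, 0.3054, 0.0776], [1.0, 0.0014, 0.0003, -0.0003], [-0.0002, 0.3054, -0.9522, -0.1603], [0.0, 0.0, 0.0, 1.0]])]
```

View pics/scene0.png

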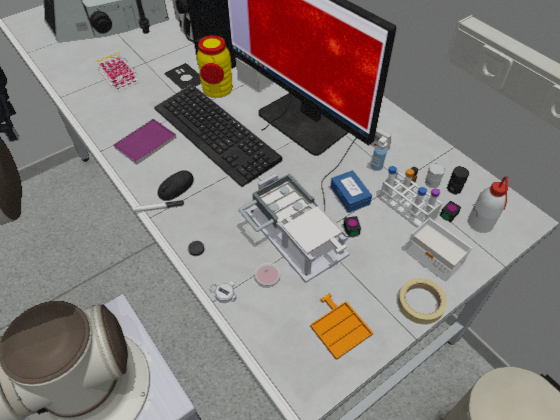

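View pics/side0.png

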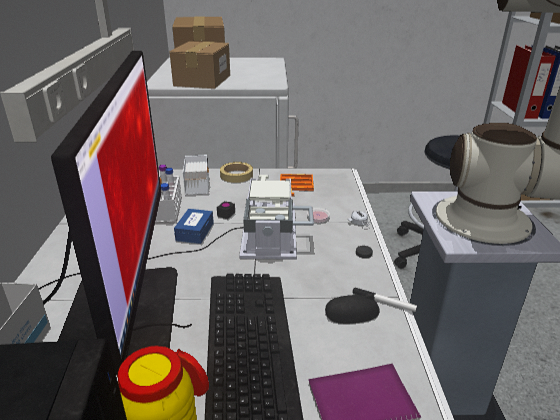

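The scene picture shows the stand at about (295,220), the cage with the handle at (262,215), and the white empty tray on the track at (310,228). The filter cube is at (352,226), the dish at (267,275) and the mouse at (176,185). Candidates for the tray are the white one at (310,228), which I choose, the orange look-alike at (340,328), which I reject, and the white box at (440,245), which I also reject. I'll check the choice in a close crop.

Run:
```python
import cv2
a=cv2.imread("pics/scene0.png")[165:285,220:370]
cv2.imwrite("pics/crop1.png",cv2.resize(a,(750,600),interpolation=cv2.INTER_CUBIC))
```

```text
(no output)
```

View pics/crop1.png

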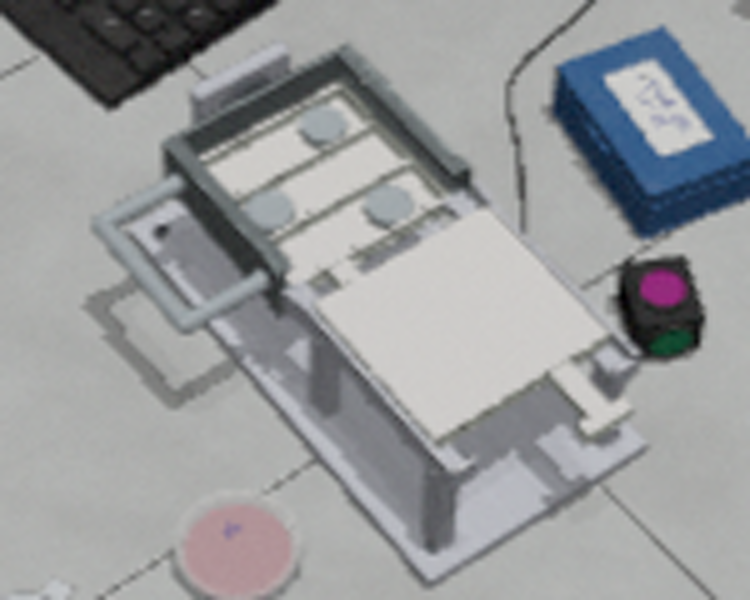

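View pics/wrist0.png

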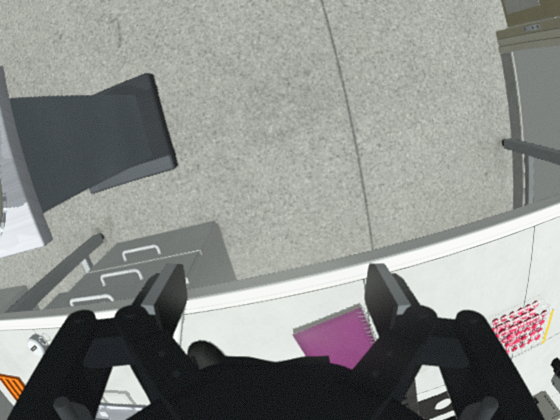

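The crop confirms the choice. The full tray has three cups in the cage, the handle bar runs from crop (97,220) to (187,328), and the empty tray's top corners are at (485,207), (315,300), (437,443) and (607,330), with its T tab at (600,415). The wrist view shows only floor and table edge. I'll fit the stand pose next.

```bash
cat > h.py <<'E'
import numpy as np, cv2
def proj(c,P):
    V=c["view"];K=c["mtx"];p=P@V[:3,:3].T+V[:3,3]
    return np.c_[K[0,2]+K[0,0]*p[:,0]/-p[:,2],K[1,2]-K[1,1]*p[:,1]/-p[:,2]]
def stand(s,P):
    c,n=np.cos(s[2]),np.sin(s[2]); P=np.asarray(P,float)
    return np.c_[s[0]+c*P[:,0]-n*P[:,1],s[1]+n*P[:,0]+c*P[:,1],P[:,2]]
E
python3 - <<'E'
from h import *
from scipy.optimize import least_squares
c=np.load("scene0.npz")
px=np.array([[142,274],[345,45],[468,170],[485,207],[315,300],[437,443],[607,330],[430,580],[643,447]])/5+[220,165]
def pts(v):
    t=v[3];b=v[4]
    return [[0,.1,.075],[v[5],-.0555,.092],[-.048,-.0555,.092],[t+.046,-.05,.0875],[t+.046,.05,.0875],[t-.046,.05,.0875],[t-.046,-.05,.0875],[b,.066,.01],[b,-.066,.01]]
f=lambda v:(proj(c,stand(v[:3],pts(v)))-px).ravel()
r=least_squares(f,[.5,.1,1.57,-.11,-.18,.05],loss="soft_l1")
print(r.x[:2],np.degrees(r.x[2]),r.x[3:]);print(np.round(f(r.x).reshape(-1,2),1))
x=r.x
print(stand(x[:3],[[0,.1,.075],[x[3],0,.0875],[x[3]-.046,.0,.08]]))
for p,z in [((238,545),.014),((660,300),.032)]:
    q=least_squares(lambda w:(proj(c,np.array([[w[0],w[1],z]]))-(np.array(p)/5+[220,165])).ravel(),[.5,0]).x; print(q)
E
```

```text
[0.56821865 0.10181024] 88.45611800668281 [-0.11359354 -0.18034255  0.05023536]
[[-0.1  0.4]
 [ 0.3 -0.3]
 [ 0.1 -0.5]
 [-0.1 -0.4]
 [-0.5  0.9]
 [-0.5 -0.3]
 [ 0.5  0.7]
 [-0.4  0.5]
 [ 1.1 -1.2]]
[[ 0.46825495  0.1045045   0.075     ]
 [ 0.56515815 -0.01174206  0.0875    ]
 [ 0.56391879 -0.05772536  0.08      ]]
[ 0.43846297 -0.01018298]
[ 0.67709363 -0.0320843 ]
```

Run:
```python
from h import *
from scipy.optimize import least_squares
c=np.load("scene0.npz");d=np.load("side0.npz")
S=[.56822,.10181,np.radians(88.456)]
def tri(a,b):
    f=lambda w:np.r_[proj(c,w[None])[0]-a,proj(d,w[None])[0]-b]
    r=least_squares(f,[.7,.1,.2]);print(r.x,np.round(r.fun,1))
tri((372,138),(158,192)); tri((388,28),(133,55))
print("blue", [least_squares(lambda w:(proj(c,np.array([[w[0],w[1],.03]]))-p).ravel(),[.7,0]).x for p in [(332,179),(354,170),(371,189)]])
print(proj(d,stand(S,[[0,.1,.075],[-.1136,0,.0875]])))
```

```text
[0.8305118  0.08863061 0.13224468] [-2.4  2.4 -2.6 -1.8]
[0.83378183 0.09774353 0.43695152] [ 0.5 -0.9  0.6  0.7]
blue [array([0.7374773 , 0.11218866]), array([0.804886 , 0.1010282]), array([0.79477445, 0.0250839 ])]
[[310.4558625  214.30224746]
 [269.55792583 187.48501853]]
```

Emit:
carry_out(
  plan=[
    {"travel":[0.47,-0.68,0],"angular":[0,0,-1],"grip":-1},
    {"travel":[0.47,-0.68,0],"angular":[0,0,-1],"grip":-1},
    {"travel":[0.47,-0.68,0],"angular":[0,0,-1],"grip":-1},
    {"travel":[0.47,-0.68,0],"angular":[0,0,-1],"grip":-1},
    {"travel":[0.47,-0.68,0],"angular":[0,0,-1],"grip":-1},
    {"travel":[0.47,-0.68,0],"angular":[0,0,-1],"grip":-1},
    {"travel":[0.47,-0.68,0],"angular":[0,0,-1],"grip":-1},
  ],
  grip_force=30,
)

```text
time: 0.73
ee_pos: [0.2743, 0.3258, 0.2146]
tcp_rot: [180.0, 0.1, 137.3]
wrist_force: [0.4, -0.1, -0.2]
opening: 0.0007
grasp_force: 0.0
```

Emit:
carry_out(
  plan=[
    {"travel":[0.47,-0.68,0],"angular":[0,0,-1],"grip":-1},
    {"travel":[0.47,-0.68,0],"angular":[0,0,-1],"grip":-1},
    {"travel":[0.47,-0.68,0],"angular":[0,0,-1],"grip":-1},
    {"travel":[0.47,-0.68,0],"angular":[0,0,-1],"grip":-1},
    {"travel":[0.47,-0.68,0],"angular":[0,0,-1],"grip":-1},
    {"travel":[0.47,-0.68,0],"angular":[0,0,-1],"grip":-1},
    {"travel":[0.47,-0.68,0],"angular":[0,0,-1],"grip":-1},
  ],
)

```text
time: 1.32
ee_pos: [0.4152, 0.1216, 0.2136]
tcp_rot: [-180.0, 0.1, 108.6]
wrist_force: [-0.2, 0.0, 0.1]
opening: 0.0001
grasp_force: 0.0
```

Emit:
carry_out(
  plan=[
    {"travel":[0.47,-0.68,0],"angular":[0,0,-0.716],"grip":-1},
    {"travel":[0.47,-0.68,0],"angular":[0,0,-0.716],"grip":-1},
    {"travel":[0.47,-0.68,0],"angular":[0,0,-0.716],"grip":-1},
    {"travel":[0.47,-0.68,0],"angular":[0,0,-0.716],"grip":-1},
    {"travel":[0.47,-0.68,0],"angular":[0,0,-0.716],"grip":-1},
    {"travel":[0.47,-0.68,0],"angular":[0,0,-0.716],"grip":-1},
    {"travel":[0.47,-0.68,0],"angular":[0,0,-0.716],"grip":-1},
    {"travel":[0.47,-0.68,0],"angular":[0,0,-0.716],"grip":-1},
  ],
)

```text
time: 1.98
ee_pos: [0.554, -0.0788, 0.2127]
tcp_rot: [-179.9, -0.0, 88.3]
wrist_force: [-0.7, -0.3, -0.6]
opening: 0.0001
grasp_force: 0.0
```

```bash
cat >> h.py <<'E'
S=[.56822,.10181,np.radians(88.456)]
def wrist(name,P,scale=1.4):
    from workcell import monitor,cams
    from scipy.spatial.transform import Rotation as R
    o=monitor.get_obs();c=cams.camera("wrist");im=cv2.resize(c["frame"][:,:,::-1],None,fx=scale,fy=scale,interpolation=cv2.INTER_CUBIC)
    Rt=R.from_euler("xyz",o["tcp_rot"],degrees=True).as_matrix();T=c["T_tool_cam"];K=c["mtx"]
    p=(np.asarray(P)-o["ee_pos"])@Rt; p=(p-T[:3,3])@T[:3,:3]; p=p*[1,-1,-1]
    th=np.arctan2(np.hypot(p[:,0],p[:,1]),p[:,2]);ph=np.arctan2(p[:,1],p[:,0])
    uv=np.c_[K[0,2]+K[0,0]*th*np.cos(ph),K[1,2]+K[1,1]*th*np.sin(ph)]
    for u in uv: cv2.drawMarker(im,tuple(int(round(a*scale)) for a in u),(0,0,255),cv2.MARKER_CROSS,9,1)
    cv2.imwrite(name,im);print(np.round(uv,1).tolist(),o["ee_pos"],o["tcp_rot"],o["wrist_force"])
E
python3 - <<'E'
from h import *
t=-.1136
wrist("pics/w1.png",stand(S,[[0,.1,.08],[.036,.1,.08],[-.036,.1,.08],[t+.046,.05,.0875],[t+.046,-.05,.0875],[t-.046,.05,.0875],[t-.046,-.05,.0875],[t-.083,-.007,.0865],[t-.083,-.033,.0865]]))
E
```

```text
[[175.6, 1.5], [177.0, -32.0], [174.9, 37.4], [227.6, 65.9], [343.0, 66.4], [229.9, 168.8], [340.7, 168.7], [292.9, 207.4], [320.7, 207.3]] [ 0.55403701 -0.07881167  0.21267944] [-1.79853253e+02 -2.51280257e-02  8.83059486e+01] [-0.67476967 -0.33439497 -0.60484837]
```

View pics/w1.png

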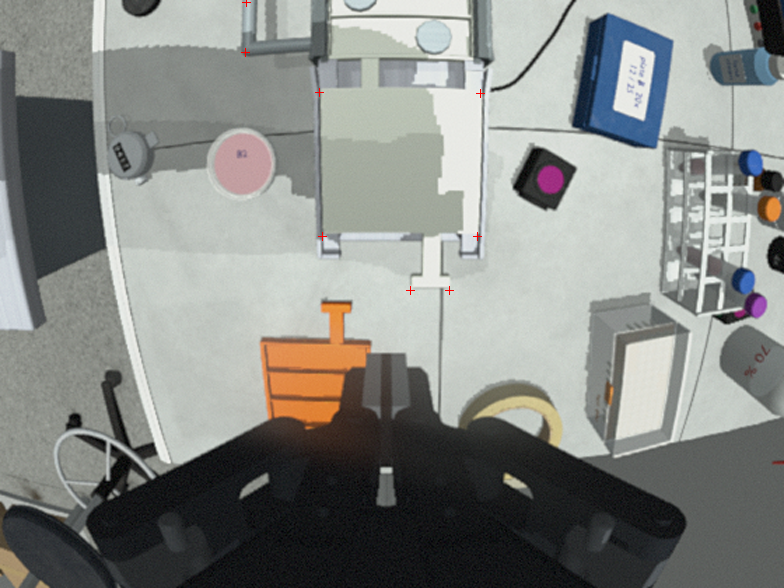

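The markers land on the tray corners and the handle at 1.4x pixels, e.g. (320,92), (478,236) and (245,50). So the fit holds to about 1–2 mm. I'll descend behind the tray's front face, beside the tab.

Emit:
carry_out(
  plan=[
    {"travel":[0.002,0.013,-0.15],"angular":[0,0,0.005],"grip":-1},
    {"travel":[0.002,0.013,-0.3],"angular":[0,0,0.005],"grip":-1},
    {"travel":[0.002,0.013,-0.36],"angular":[0,0,0.005],"grip":-1},
    {"travel":[0.002,0.013,-0.417],"angular":[0,0,0.005],"grip":-1},
    {"travel":[0.002,0.013,-0.417],"angular":[0,0,0.005],"grip":-1},
    {"travel":[0.002,0.013,-0.417],"angular":[0,0,0.005],"grip":-1},
  ],
)

```text
time: 2.53
ee_pos: [0.5535, -0.0725, 0.0894]
tcp_rot: [-180.0, -0.0, 88.7]
wrist_force: [0.3, -1.2, 0.6]
opening: 0.0002
grasp_force: 0.0
```

Emit:
carry_out(
  plan=[
    {"travel":[0.001,0.04,0],"angular":[0,0,0],"grip":-1},
    {"travel":[0.002,0.08,0],"angular":[0,0,0],"grip":-1},
    {"travel":[0.003,0.12,0],"angular":[0,0,0],"grip":-1},
    {"travel":[0.004,0.16,0],"angular":[0,0,0],"grip":-1},
    {"travel":[0.005,0.2,0],"angular":[0,0,0],"grip":-1},
    {"travel":[0.006,0.23,0],"angular":[0,0,0],"grip":-1},
    {"travel":[0.007,0.26,0],"angular":[0,0,0],"grip":-1},
    {"travel":[0.007,0.26,0],"angular":[0,0,0],"grip":-1},
  ],
)

```text
time: 3.2
ee_pos: [0.5564, 0.0059, 0.0891]
tcp_rot: [-180.0, -0.0, 88.7]
wrist_force: [0.0, -0.1, -0.3]
opening: -0.0001
grasp_force: 0.0
```

Emit:
carry_out(
  plan=[
    {"travel":[0.001,0.02,0],"angular":[0,0,0],"grip":-1},
    {"travel":[0.001,0.04,0],"angular":[0,0,0],"grip":-1},
    {"travel":[0.002,0.06,0],"angular":[0,0,0],"grip":-1},
    {"travel":[0.003,0.08,0],"angular":[0,0,0],"grip":-1},
    {"travel":[0.003,0.1,0],"angular":[0,0,0],"grip":-1},
    {"travel":[0.003,0.115,0],"angular":[0,0,0],"grip":-1},
    {"travel":[0.003,0.115,0],"angular":[0,0,0],"grip":-1},
  ],
)

```text
time: 3.78
ee_pos: [0.5572, 0.0395, 0.0891]
tcp_rot: [-180.0, -0.0, 88.6]
wrist_force: [0.9, 0.4, -0.2]
opening: -0.0002
grasp_force: 0.0
```

Emit:
carry_out(
  plan=[
    {"travel":[0,0.006,0],"angular":[0,0,0],"grip":-1},
    {"travel":[0,0.012,0],"angular":[0,0,0],"grip":-1},
    {"travel":[0,0.016,0],"angular":[0,0,0],"grip":-1},
    {"travel":[0,0.016,0],"angular":[0,0,0],"grip":-1},
    {"travel":[0,0.016,0],"angular":[0,0,0],"grip":-1},
  ],
)

```text
time: 4.2
ee_pos: [0.5573, 0.0434, 0.0891]
tcp_rot: [180.0, 0.0, 88.6]
wrist_force: [-0.1, -0.7, -0.5]
opening: 0.0003
grasp_force: 0.0
```

Emit:
carry_out(
  plan=[
    {"travel":[0,0.004,0],"angular":[0,0,0],"grip":-1},
    {"travel":[0,0.007,0],"angular":[0,0,0],"grip":-1},
    {"travel":[0,0.007,0],"angular":[0,0,0],"grip":-1},
    {"travel":[0,0.007,0],"angular":[0,0,0],"grip":-1},
  ],
)

```text
time: 4.53
ee_pos: [0.5572, 0.0456, 0.0891]
tcp_rot: [-180.0, 0.0, 88.6]
wrist_force: [-0.1, -0.5, -0.0]
opening: 0.0001
grasp_force: 0.0
```

Emit:
carry_out(
  plan=[
    {"travel":[0,0.004,0],"angular":[0,0,0],"grip":-1},
    {"travel":[0,0.007,0],"angular":[0,0,0],"grip":-1},
    {"travel":[0,0.007,0],"angular":[0,0,0],"grip":-1},
  ],
)

```text
time: 4.78
ee_pos: [0.5572, 0.0478, 0.0891]
tcp_rot: [-180.0, -0.0, 88.6]
wrist_force: [0.1, 0.1, 0.1]
opening: -0.0001
grasp_force: 0.0
```

Run:
```python
from h import *
wrist("pics/w2.png",stand(S,[[-.046,.05,.0875],[-.046,-.05,.0875],[-.083,-.007,.0865],[-.083,-.033,.0865],[-.048,.0555,.092]]))
```

```text
[[201.1, 236.2], [380.7, 235.8], [302.4, 293.0], [345.3, 292.0], [189.9, 242.6]] [0.55722129 0.04781078 0.08909282] [-1.79999924e+02 -3.44031083e-03  8.86002766e+01] [0.13697579 0.13589103 0.07543856]
```

View pics/w2.png

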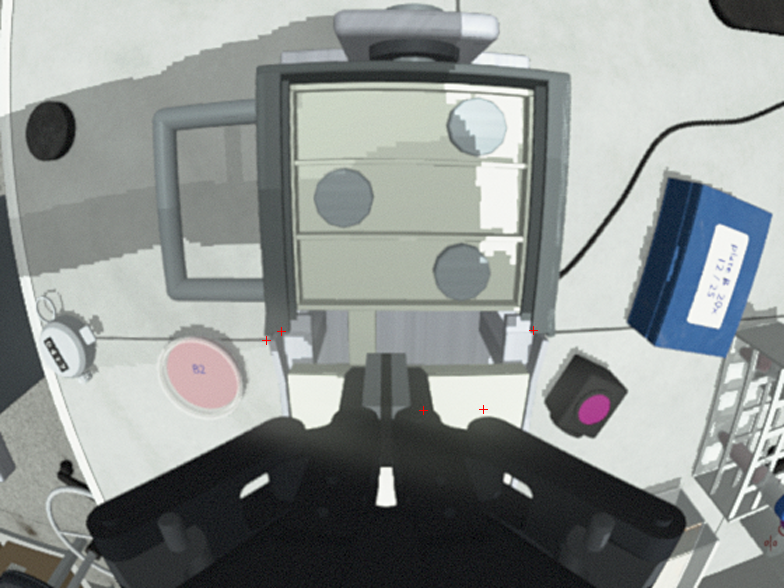

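Run:
```python
from h import *
c=np.load("wrist0.npz");T=c["T_tool_cam"];K=c["mtx"]
for x in (.008,.011,-.011):
  for z in (-.02,-.008,-.002,.0,.005,.011):
    p=(np.array([x,0,z])-T[:3,3])@T[:3,:3]*[1,-1,-1]
    th=np.arctan2(np.hypot(p[0],p[1]),p[2]);ph=np.arctan2(p[1],p[0]);print(x,z,np.round(1.4*(K[1,2]+K[1,1]*th*np.sin(ph)),1))
```

```text
0.008 -0.02 356.3
0.008 -0.008 341.8
0.008 -0.002 335.3
0.008 0.0 333.2
0.008 0.005 328.1
0.008 0.011 322.4
0.011 -0.02 348.4
0.011 -0.008 334.4
0.011 -0.002 328.0
0.011 0.0 326.0
0.011 0.005 321.1
0.011 0.011 315.5
-0.011 -0.02 403.1
-0.011 -0.008 386.6
-0.011 -0.002 379.0
-0.011 0.0 376.6
-0.011 0.005 370.7
-0.011 0.011 364.0
```

The wrist picture shows the tray still on the track, with its leading edge at row 372 where home is about row 330. The fingers passed over it, with the tips visible at row 355. I'll check the real fingertip height in the fixed cameras.

Run:
```python
from h import *
from workcell import cams,monitor
o=monitor.get_obs();e=o["ee_pos"];out=[]
for n in("scene","side"):
    c=cams.camera(n);P=np.array([e,e-[0,0,.011],e+[0,0,.008]]);uv=proj(c,P);print(uv)
    u,v=uv[0].astype(int);s=5;im=c["frame"][v-70:v+50,u-40:u+40,::-1];im=cv2.resize(im,None,fx=s,fy=s,interpolation=cv2.INTER_CUBIC)
    for q in uv: cv2.drawMarker(im,(int((q[0]-u+40+.5)*s),int((q[1]-v+70+.5)*s)),(0,0,255),cv2.MARKER_CROSS,10,1)
    out.append(im)
cv2.imwrite("pics/f1.png",np.hstack(out))
```

```text
[[293.23898436 213.59319052]
 [293.16863023 216.46130398]
 [293.29082882 211.47965756]]
[[272.80084242 197.88066163]
 [272.80131614 201.80387603]
 [272.80049506 195.00395121]]
```

View pics/f1.png

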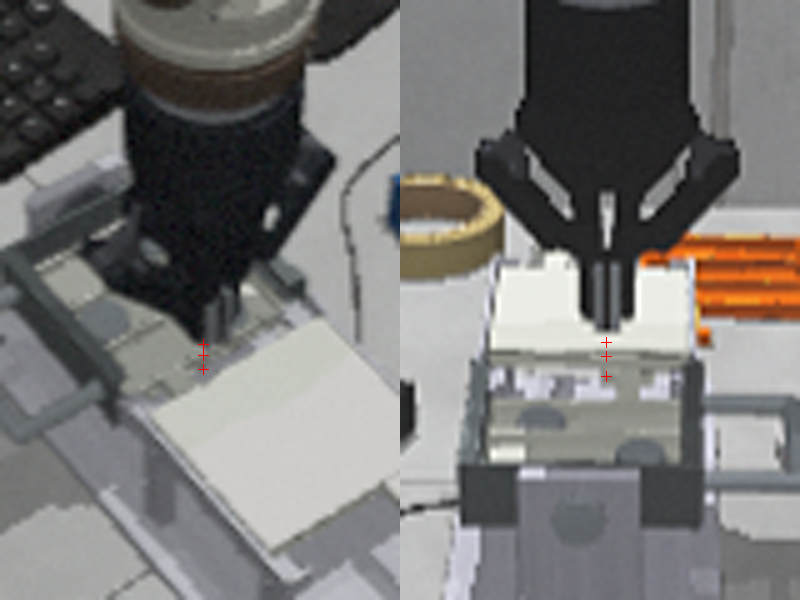

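Run:
```python
from h import *
from scipy.optimize import least_squares
c=np.load("scene0.npz");d=np.load("side0.npz")
e=np.array([.5572,.0478,.0891])
def tri(a,b):
    f=lambda w:np.r_[proj(c,w[None])[0]-a,proj(d,w[None])[0]-b]
    r=least_squares(f,e);print(r.x-e,np.round(r.fun,1))
a=np.array([293.2,216.5]);b=np.array([272.8,201.8])
tri(a+np.array([9,-27])/5,b+np.array([-2,-48])/5)
tri(a+np.array([2,-27])/5,b+np.array([-2,-48])/5)
```

```text
[ 0.00108138 -0.00477357  0.01329523] [-0.  0. -0. -0.]
[-0.00024092 -0.00297239  0.01359824] [ 0.4 -0.3  0.5  0.2]
```

The fixed cameras put the shut fingertips about 13 mm above the reported TCP, not 11 mm ahead of it. So the tips sit about 24 mm higher than stated. I'll confirm by lightly touching the tray's top, which is at 87.5 mm.

Emit:
carry_out(
  plan=[
    {"travel":[-0.005,-0.1,0],"angular":[0,0,0],"grip":-1},
    {"travel":[-0.005,-0.2,0],"angular":[0,0,0],"grip":-1},
    {"travel":[-0.005,-0.2,-0.02],"angular":[0,0,0],"grip":-1},
    {"travel":[-0.005,-0.2,-0.03],"angular":[0,0,0],"grip":-1},
    {"travel":[-0.005,-0.2,-0.035],"angular":[0,0,0],"grip":-1},
    {"travel":[-0.005,-0.2,-0.035],"angular":[0,0,0],"grip":-1},
  ],
)

```text
time: 5.43
ee_pos: [0.5554, -0.0117, 0.078]
tcp_rot: [-180.0, -0.0, 88.6]
wrist_force: [-0.2, -0.5, 0.5]
opening: -0.0002
grasp_force: 0.0
```

Emit:
carry_out(
  plan=[
    {"travel":[0,0,-0.005],"angular":[0,0,0],"grip":-1},
    {"travel":[0,0,-0.008],"angular":[0,0,0],"grip":-1},
    {"travel":[0,0,-0.008],"angular":[0,0,0],"grip":-1},
  ],
)

```text
time: 5.68
ee_pos: [0.5557, -0.0118, 0.0761]
tcp_rot: [-180.0, -0.0, 88.6]
wrist_force: [-0.1, -0.2, 0.4]
opening: -0.0003
grasp_force: 0.0
```

Emit:
carry_out(
  plan=[
    {"travel":[0,0,-0.005],"angular":[0,0,0],"grip":-1},
    {"travel":[0,0,-0.005],"angular":[0,0,0],"grip":-1},
    {"travel":[0,0,-0.005],"angular":[0,0,0],"grip":-1},
  ],
)

```text
time: 5.93
ee_pos: [0.5557, -0.0122, 0.0746]
tcp_rot: [-180.0, 0.0, 88.6]
wrist_force: [-0.0, -0.1, -0.1]
opening: 0.0001
grasp_force: 0.0
```

Emit:
carry_out(
  plan=[
    {"travel":[0,0,-0.005],"angular":[0,0,0],"grip":-1},
    {"travel":[0,0,-0.005],"angular":[0,0,0],"grip":-1},
    {"travel":[0,0,-0.005],"angular":[0,0,0],"grip":-1},
  ],
)

```text
time: 6.18
ee_pos: [0.5556, -0.0123, 0.0731]
tcp_rot: [-180.0, -0.0, 88.6]
wrist_force: [0.2, 0.5, 0.3]
opening: 0.0002
grasp_force: 0.0
```

Emit:
carry_out(
  plan=[
    {"travel":[0,0,-0.005],"angular":[0,0,0],"grip":-1},
    {"travel":[0,0,-0.005],"angular":[0,0,0],"grip":-1},
    {"travel":[0,0,-0.005],"angular":[0,0,0],"grip":-1},
  ],
)

```text
time: 6.43
ee_pos: [0.5556, -0.0124, 0.0716]
tcp_rot: [-180.0, 0.0, 88.6]
wrist_force: [-0.8, -0.4, -0.6]
opening: 0.0003
grasp_force: 0.0
```

Emit:
carry_out(
  plan=[
    {"travel":[0,0,-0.005],"angular":[0,0,0],"grip":-1},
    {"travel":[0,0,-0.005],"angular":[0,0,0],"grip":-1},
    {"travel":[0,0,-0.005],"angular":[0,0,0],"grip":-1},
  ],
)

```text
time: 6.68
ee_pos: [0.5559, -0.0123, 0.0705]
tcp_rot: [180.0, 0.0, 88.6]
wrist_force: [0.7, -0.8, 2.5]
opening: 0.0004
grasp_force: 1.4
```

Emit:
carry_out(
  plan=[
    {"travel":[0,0,-0.005],"angular":[0,0,0],"grip":-1},
    {"travel":[0,0,-0.005],"angular":[0,0,0],"grip":-1},
    {"travel":[0,0,-0.005],"angular":[0,0,0],"grip":-1},
  ],
)

```text
time: 6.93
ee_pos: [0.556, -0.0124, 0.0704]
tcp_rot: [179.9, 0.0, 88.6]
wrist_force: [-3.8, -0.2, 13.8]
opening: 0.0001
grasp_force: 6.7
```

Emit:
carry_out(
  plan=[
    {"travel":[0,0,-0.005],"angular":[0,0,0],"grip":-1},
    {"travel":[0,0,-0.005],"angular":[0,0,0],"grip":-1},
    {"travel":[0,0,-0.005],"angular":[0,0,0],"grip":-1},
  ],
)

```text
time: 7.18
ee_pos: [0.5561, -0.0124, 0.0704]
tcp_rot: [179.8, 0.0, 88.6]
wrist_force: [-8.4, -0.7, 23.3]
opening: 0.0002
grasp_force: 11.9
```

Emit:
carry_out(
  plan=[
    {"travel":[-0.003,0,0.1],"angular":[0,0,0],"grip":-1},
    {"travel":[-0.003,-0.1,0.1],"angular":[0,0,0],"grip":-1},
    {"travel":[-0.003,-0.2,0.1],"angular":[0,0,0],"grip":-1},
    {"travel":[-0.003,-0.2,0.1],"angular":[0,0,0],"grip":-1},
    {"travel":[-0.003,-0.2,0.05],"angular":[0,0,0],"grip":-1},
    {"travel":[-0.003,-0.2,0],"angular":[0,0,0],"grip":-1},
    {"travel":[-0.003,-0.2,-0.019],"angular":[0,0,0],"grip":-1},
    {"travel":[-0.003,-0.2,-0.019],"angular":[0,0,0],"grip":-1},
  ],
)

```text
time: 7.85
ee_pos: [0.5537, -0.072, 0.0597]
tcp_rot: [-179.8, -0.0, 88.6]
wrist_force: [-1.3, 0.3, -0.3]
opening: -0.0
grasp_force: 0.0
```

Emit:
carry_out(
  plan=[
    {"travel":[0.001,0.03,0.004],"angular":[0,0,0],"grip":-1},
    {"travel":[0.002,0.06,0.004],"angular":[0,0,0],"grip":-1},
    {"travel":[0.003,0.09,0.004],"angular":[0,0,0],"grip":-1},
    {"travel":[0.004,0.12,0.004],"angular":[0,0,0],"grip":-1},
    {"travel":[0.005,0.15,0.004],"angular":[0,0,0],"grip":-1},
    {"travel":[0.006,0.18,0.004],"angular":[0,0,0],"grip":-1},
    {"travel":[0.007,0.21,0.004],"angular":[0,0,0],"grip":-1},
    {"travel":[0.007,0.21,0.004],"angular":[0,0,0],"grip":-1},
  ],
)

```text
time: 8.52
ee_pos: [0.557, -0.0075, 0.0627]
tcp_rot: [180.0, -0.0, 88.7]
wrist_force: [-0.9, -0.2, -0.5]
opening: 0.0
grasp_force: 0.0
```

Emit:
carry_out(
  plan=[
    {"travel":[0.001,0.025,0],"angular":[0,0,0],"grip":-1},
    {"travel":[0.002,0.05,0],"angular":[0,0,0],"grip":-1},
    {"travel":[0.002,0.075,0],"angular":[0,0,0],"grip":-1},
    {"travel":[0.003,0.1,0],"angular":[0,0,0],"grip":-1},
    {"travel":[0.003,0.125,0],"angular":[0,0,0],"grip":-1},
    {"travel":[0.003,0.14,0],"angular":[0,0,0],"grip":-1},
    {"travel":[0.003,0.15,0],"angular":[0,0,0],"grip":-1},
    {"travel":[0.003,0.15,0],"angular":[0,0,0],"grip":-1},
  ],
)

```text
time: 9.18
ee_pos: [0.5578, 0.0363, 0.0627]
tcp_rot: [-180.0, -0.0, 88.6]
wrist_force: [-0.3, 0.1, -0.3]
opening: 0.0002
grasp_force: 0.0
```

Emit:
carry_out(
  plan=[
    {"travel":[0,0.007,0],"angular":[0,0,0],"grip":-1},
    {"travel":[0,0.014,0],"angular":[0,0,0],"grip":-1},
    {"travel":[0,0.02,0],"angular":[0,0,0],"grip":-1},
    {"travel":[0,0.02,0],"angular":[0,0,0],"grip":-1},
  ],
)

```text
time: 9.52
ee_pos: [0.5578, 0.0418, 0.0626]
tcp_rot: [-180.0, -0.0, 88.6]
wrist_force: [0.3, 0.3, 0.0]
opening: -0.0002
grasp_force: 0.0
```

Emit:
carry_out(
  plan=[
    {"travel":[0,0.005,0],"angular":[0,0,0],"grip":-1},
    {"travel":[0,0.01,0],"angular":[0,0,0],"grip":-1},
    {"travel":[0,0.01,0],"angular":[0,0,0],"grip":-1},
  ],
)

```text
time: 9.77
ee_pos: [0.5579, 0.0448, 0.0627]
tcp_rot: [180.0, -0.0, 88.6]
wrist_force: [0.0, 0.0, 0.1]
opening: 0.0003
grasp_force: 0.0
```

Emit:
carry_out(
  plan=[
    {"travel":[0,0.005,0],"angular":[0,0,0],"grip":-1},
    {"travel":[0,0.005,0],"angular":[0,0,0],"grip":-1},
    {"travel":[0,0.005,0],"angular":[0,0,0],"grip":-1},
  ],
)

```text
time: 10.02
ee_pos: [0.5578, 0.0462, 0.0627]
tcp_rot: [180.0, -0.0, 88.6]
wrist_force: [-0.3, -0.5, -0.2]
opening: -0.0003
grasp_force: 0.0
```

Emit:
carry_out(
  plan=[
    {"travel":[0,0.005,0],"angular":[0,0,0],"grip":-1},
    {"travel":[0,0.005,0],"angular":[0,0,0],"grip":-1},
    {"travel":[0,0.005,0],"angular":[0,0,0],"grip":-1},
  ],
)

```text
time: 10.27
ee_pos: [0.5578, 0.0478, 0.0627]
tcp_rot: [-180.0, -0.0, 88.6]
wrist_force: [-0.1, -0.5, 0.2]
opening: -0.0001
grasp_force: 0.0
```

Run:
```python
from h import *
from workcell import cams
c=cams.camera("wrist");np.save("w3.npy",c["frame"])
f=cv2.cvtColor(c["frame"],cv2.COLOR_RGB2GRAY)
print("col265-ish", f[60:260:5,225].tolist()); print(f[60:260:5,330].tolist())
g=cv2.cvtColor(cv2.imread("pics/w2.png"),cv2.COLOR_BGR2GRAY); g=cv2.resize(g,(560,420))
print(g[60:260:5,225].tolist());print(g[60:260:5,330].tolist())
```

```text
col265-ish [195, 195, 191, 197, 193, 195, 193, 197, 195, 195, 197, 193, 190, 193, 190, 194, 175, 175, 177, 176, 174, 175, 177, 172, 171, 173, 169, 170, 171, 168, 166, 168, 168, 170, 174, 163, 169, 166, 165, 103]
[194, 193, 194, 191, 192, 191, 194, 192, 198, 175, 169, 175, 176, 176, 174, 174, 171, 169, 176, 173, 173, 170, 172, 171, 173, 171, 173, 170, 171, 170, 169, 171, 169, 171, 170, 170, 171, 166, 164, 164]
[182, 137, 206, 208, 209, 207, 206, 207, 206, 205, 205, 199, 205, 207, 183, 154, 127, 132, 174, 184, 182, 146, 177, 179, 180, 180, 177, 176, 176, 177, 178, 122, 172, 108, 112, 115, 116, 107, 106, 104]
[198, 151, 243, 229, 233, 204, 157, 156, 142, 134, 180, 174, 181, 182, 181, 182, 178, 178, 177, 181, 179, 170, 177, 104, 130, 134, 133, 132, 129, 130, 128, 119, 178, 158, 156, 157, 155, 157, 153, 156]
```

Emit:
carry_out(
  plan=[
    {"travel":[0,0.005,0],"angular":[0,0,0],"grip":-1},
    {"travel":[0,0.005,0],"angular":[0,0,0],"grip":-1},
    {"travel":[0,0.005,0],"angular":[0,0,0],"grip":-1},
  ],
)

```text
time: 10.57
ee_pos: [0.558, 0.049, 0.0627]
tcp_rot: [180.0, 0.0, 88.6]
wrist_force: [0.7, -2.4, -0.8]
opening: 0.0001
grasp_force: 1.1
```

Emit:
carry_out(
  plan=[
    {"travel":[0,0.005,0],"angular":[0,0,0],"grip":-1},
    {"travel":[0,0.005,0],"angular":[0,0,0],"grip":-1},
    {"travel":[0,0.005,0],"angular":[0,0,0],"grip":-1},
  ],
)

```text
time: 10.82
ee_pos: [0.5585, 0.0494, 0.0629]
tcp_rot: [179.9, 0.1, 88.5]
wrist_force: [3.7, -8.3, -0.6]
opening: 0.0002
grasp_force: 4.2
```

The tray is home, with wall contact at 8 N. Next is the handle.

Emit:
carry_out(
  plan=[
    {"travel":[0,-0.03,0],"angular":[0,0,0],"grip":-1},
    {"travel":[0,-0.03,0.1],"angular":[0,0,0],"grip":-1},
    {"travel":[0,-0.03,0.2],"angular":[0,0,0],"grip":-1},
    {"travel":[-0.1,0.05,0.22],"angular":[0,0,0],"grip":-0.06},
    {"travel":[-0.2,0.12,0.22],"angular":[0,0,0],"grip":-0.06},
    {"travel":[-0.298,0.179,0.22],"angular":[0,0,0],"grip":-0.06},
    {"travel":[-0.298,0.179,0.22],"angular":[0,0,0],"grip":-0.06},
    {"travel":[-0.298,0.179,0.22],"angular":[0,0,0],"grip":-0.06},
  ],
)

```text
time: 11.48
ee_pos: [0.4675, 0.1051, 0.1292]
tcp_rot: [180.0, -0.0, 88.7]
wrist_force: [0.6, 0.5, 0.1]
opening: 0.0398
grasp_force: 0.0
```

Run:
```python
from h import *
wrist("pics/w4.png",stand(S,[[-.046,.05,.0875],[-.046,-.05,.0875],[.046,-.05,.0875],[-.083,-.007,.0865],[-.083,-.033,.0865],[-.036,.1,.08],[.036,.1,.08],[-.048,.0555,.092]]))
```

```text
[[343.7, 283.4], [460.3, 276.3], [482.0, 164.0], [405.2, 317.5], [432.5, 314.6], [275.5, 267.4], [275.9, 169.8], [337.1, 289.2]] [0.46754363 0.10507411 0.12920004] [ 1.79956001e+02 -4.71760289e-02  8.87207513e+01] [0.58239372 0.54567184 0.05296369]
```

View pics/w4.png

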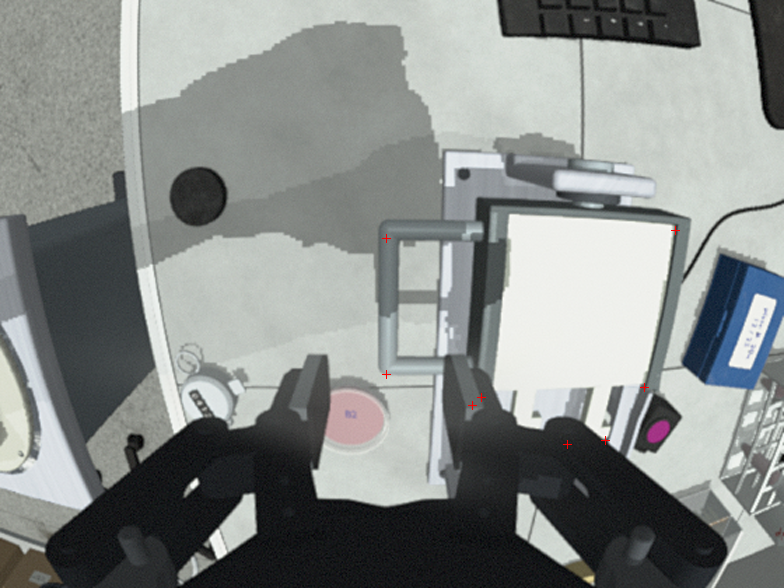

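The empty tray is home and capping the cups, with its white top between (505,215) and (640,388). The handle bar is at column 389, centred between the fingers. I'll descend and grip.

Emit:
carry_out(
  plan=[
    {"travel":[0.003,0,-0.1],"angular":[0,0,0],"grip":-0.06},
    {"travel":[0.003,0,-0.18],"angular":[0,0,0],"grip":-0.06},
    {"travel":[0.003,0,-0.24],"angular":[0,0,0],"grip":-0.06},
    {"travel":[0.003,0,-0.28],"angular":[0,0,0],"grip":-0.06},
    {"travel":[0.003,0,-0.3],"angular":[0,0,0],"grip":-0.06},
    {"travel":[0.003,0,-0.3],"angular":[0,0,0],"grip":-0.06},
  ],
)

```text
time: 12.03
ee_pos: [0.4691, 0.1039, 0.0376]
tcp_rot: [-179.9, 0.0, 88.6]
wrist_force: [0.4, 0.6, 0.8]
opening: 0.04
grasp_force: 0.0
```

Emit:
carry_out(
  plan=[
    {"travel":[0,0,0],"angular":[0,0,0],"grip":-1},
    {"travel":[0,0,0],"angular":[0,0,0],"grip":-1},
    {"travel":[0,0,0],"angular":[0,0,0],"grip":-1},
    {"travel":[0,0,0],"angular":[0,0,0],"grip":-1},
    {"travel":[0,0,0],"angular":[0,0,0],"grip":-1},
    {"travel":[0,0,0],"angular":[0,0,0],"grip":-1},
  ],
  grip_force=30,
)

```text
time: 12.53
ee_pos: [0.4687, 0.1045, 0.0398]
tcp_rot: [-180.0, -0.0, 88.6]
wrist_force: [-7.9, -0.4, 6.4]
opening: 0.0089
grasp_force: 29.6
```

Emit:
carry_out(
  plan=[
    {"travel":[0.001,0,0.02],"angular":[0,0,0],"grip":-1},
    {"travel":[0.003,0,0.0435],"angular":[0,0,0],"grip":-1},
    {"travel":[0.0114,0,0.0863],"angular":[0,0,0],"grip":-1},
    {"travel":[0.0254,-0.001,0.1276],"angular":[0,0,0],"grip":-1},
    {"travel":[0.0447,-0.001,0.1667],"angular":[0,0,0],"grip":-1},
    {"travel":[0.0447,-0.001,0.1667],"angular":[0,0,0],"grip":-1},
  ],
)

```text
time: 13.03
ee_pos: [0.4819, 0.1041, 0.0918]
tcp_rot: [-179.9, -0.0, 88.6]
wrist_force: [-17.9, -0.7, 10.6]
opening: 0.0089
grasp_force: 30.5
```

Emit:
carry_out(
  plan=[
    {"travel":[-0.008,0,0.005],"angular":[0,0,0],"grip":-1},
    {"travel":[0.0155,0,0.041],"angular":[0,0,0],"grip":-1},
    {"travel":[0.0445,-0.001,0.074],"angular":[0,0,0],"grip":-1},
    {"travel":[0.077,-0.002,0.103],"angular":[0,0,0],"grip":-1},
    {"travel":[0.1135,-0.003,0.127],"angular":[0,0,0],"grip":-1},
    {"travel":[0.1135,-0.003,0.127],"angular":[0,0,0],"grip":-1},
  ],
)

```text
time: 13.53
ee_pos: [0.5186, 0.1031, 0.13]
tcp_rot: [179.8, -0.0, 88.6]
wrist_force: [-6.7, -2.2, 12.8]
opening: 0.0086
grasp_force: 31.7
```

Emit:
carry_out(
  plan=[
    {"travel":[0.036,-0.001,0.0233],"angular":[0,0,0],"grip":-1},
    {"travel":[0.0774,-0.002,0.0373],"angular":[0,0,0],"grip":-1},
    {"travel":[0.12,-0.003,0.0458],"angular":[0,0,0],"grip":-1},
    {"travel":[0.164,-0.0045,0.0487],"angular":[0,0,0],"grip":-1},
    {"travel":[0.207,-0.0055,0.0458],"angular":[0,0,0],"grip":-1},
    {"travel":[0.25,-0.007,0.0373],"angular":[0,0,0],"grip":-1},
    {"travel":[0.292,-0.008,0.0233],"angular":[0,0,0],"grip":-1},
    {"travel":[0.331,-0.009,0.004],"angular":[0,0,0],"grip":-1},
  ],
)

```text
time: 14.2
ee_pos: [0.6173, 0.1003, 0.1296]
tcp_rot: [179.9, -0.0, 88.6]
wrist_force: [-4.4, -1.0, -0.6]
opening: 0.0087
grasp_force: 31.7
```

Emit:
carry_out(
  plan=[
    {"travel":[0.0363,-0.001,-0.0242],"angular":[0,0,0],"grip":-1},
    {"travel":[0.069,-0.002,-0.053],"angular":[0,0,0],"grip":-1},
    {"travel":[0.0978,-0.003,-0.0857],"angular":[0,0,0],"grip":-1},
    {"travel":[0.122,-0.004,-0.122],"angular":[0,0,0],"grip":-1},
    {"travel":[0.1413,-0.004,-0.161],"angular":[0,0,0],"grip":-1},
    {"travel":[0.1553,-0.0045,-0.2024],"angular":[0,0,0],"grip":-1},
    {"travel":[0.1553,-0.0045,-0.2024],"angular":[0,0,0],"grip":-1},
  ],
)

```text
time: 14.78
ee_pos: [0.6651, 0.0989, 0.0648]
tcp_rot: [179.8, 0.0, 88.6]
wrist_force: [12.0, -0.5, 1.6]
opening: 0.0091
grasp_force: 34.1
```

Emit:
carry_out(
  plan=[
    {"travel":[0.0085,0,-0.02],"angular":[0,0,0],"grip":-1},
    {"travel":[0.0135,0,-0.043],"angular":[0,0,0],"grip":-1},
    {"travel":[0.016,0,-0.065],"angular":[0,0,0],"grip":-1},
    {"travel":[0.0163,0,-0.085],"angular":[0,0,0],"grip":-1},
    {"travel":[0.0163,0,-0.085],"angular":[0,0,0],"grip":-1},
    {"travel":[0.0163,0,-0.085],"angular":[0,0,0],"grip":-1},
  ],
)

```text
time: 15.28
ee_pos: [0.6684, 0.0989, 0.0405]
tcp_rot: [179.9, 0.0, 88.6]
wrist_force: [8.8, -2.3, -1.1]
opening: 0.0089
grasp_force: 34.7
```

Emit:
carry_out(
  plan=[
    {"travel":[0,0,-0.006],"angular":[0,0,0],"grip":-1},
    {"travel":[0,0,-0.01],"angular":[0,0,0],"grip":-1},
    {"travel":[0,0,-0.01],"angular":[0,0,0],"grip":-1},
  ],
)

```text
time: 15.53
ee_pos: [0.6685, 0.0989, 0.0381]
tcp_rot: [179.9, 0.0, 88.6]
wrist_force: [7.5, -2.2, 0.2]
opening: 0.0087
grasp_force: 34.9
```

Emit:
carry_out(
  plan=[
    {"travel":[0,0,-0.006],"angular":[0,0,0],"grip":-1},
    {"travel":[0,0,-0.01],"angular":[0,0,0],"grip":-1},
    {"travel":[0,0,-0.01],"angular":[0,0,0],"grip":-1},
  ],
)

```text
time: 15.78
ee_pos: [0.6686, 0.0989, 0.0374]
tcp_rot: [179.8, 0.0, 88.6]
wrist_force: [1.5, -3.9, 12.6]
opening: 0.0088
grasp_force: 36.1
```

Emit:
carry_out(
  plan=[
    {"travel":[0,0,-0.005],"angular":[0,0,0],"grip":-1},
    {"travel":[0,0,-0.007],"angular":[0,0,0],"grip":-1},
    {"travel":[0,0,-0.007],"angular":[0,0,0],"grip":-1},
  ],
)

```text
time: 16.03
ee_pos: [0.6687, 0.0989, 0.0373]
tcp_rot: [179.7, -0.0, 88.6]
wrist_force: [-3.2, -3.5, 24.8]
opening: 0.0088
grasp_force: 37.2
```

The cage is at the far stop, with 25 N reaction. I'll release, rise, and go over the tab of the upper tray.

Emit:
carry_out(
  plan=[
    {"travel":[0,0,0.008],"angular":[0,0,0],"grip":-0.06},
    {"travel":[0,0,0.008],"angular":[0,0,0],"grip":-0.06},
    {"travel":[0,0,0.008],"angular":[0,0,0],"grip":-0.06},
    {"travel":[0,0,0.008],"angular":[0,0,0],"grip":-0.06},
    {"travel":[0,0,0.13],"angular":[0,0,0],"grip":-0.06},
    {"travel":[0,0,0.25],"angular":[0,0,0],"grip":-0.06},
    {"travel":[0,0,0.35],"angular":[0,0,0],"grip":-0.06},
  ],
)

```text
time: 16.62
ee_pos: [0.667, 0.0992, 0.1395]
tcp_rot: [-179.9, 0.0, 88.6]
wrist_force: [0.5, 0.5, 0.5]
opening: 0.0403
grasp_force: 0.0
```

Emit:
carry_out(
  plan=[
    {"travel":[-0.13,-0.09,0],"angular":[0,0,0],"grip":-0.388},
    {"travel":[-0.2733,-0.185,0],"angular":[0,0,0],"grip":-0.388},
    {"travel":[-0.2733,-0.185,0],"angular":[0,0,0],"grip":-0.388},
    {"travel":[-0.2733,-0.185,0],"angular":[0,0,0],"grip":-0.388},
    {"travel":[-0.2733,-0.185,0],"angular":[0,0,0],"grip":-0.388},
  ],
)

```text
time: 17.03
ee_pos: [0.5851, 0.0433, 0.1385]
tcp_rot: [-180.0, -0.0, 88.6]
wrist_force: [0.4, 0.2, 0.0]
opening: 0.0258
grasp_force: 0.0
```

Run:
```python
from h import *
wrist("pics/w5.png",stand(S,[[-.046,.05,.0875],[-.046,-.05,.0875],[.046,-.05,.0875],[-.083,-.007,.0865],[-.083,-.033,.0865],[-.036,-.1,.08],[.036,-.1,.08],[-.048,.0555,.092]]))
```

```text
[[177.3, 203.0], [320.7, 203.0], [324.0, 65.8], [258.9, 251.4], [294.8, 251.4], [387.5, 186.9], [393.3, 86.2], [168.3, 207.7]] [0.58511074 0.04328101 0.13853918] [-1.79994829e+02 -1.17813039e-02  8.85520977e+01] [0.41474619 0.2232515  0.01402593]
```

View pics/w5.png

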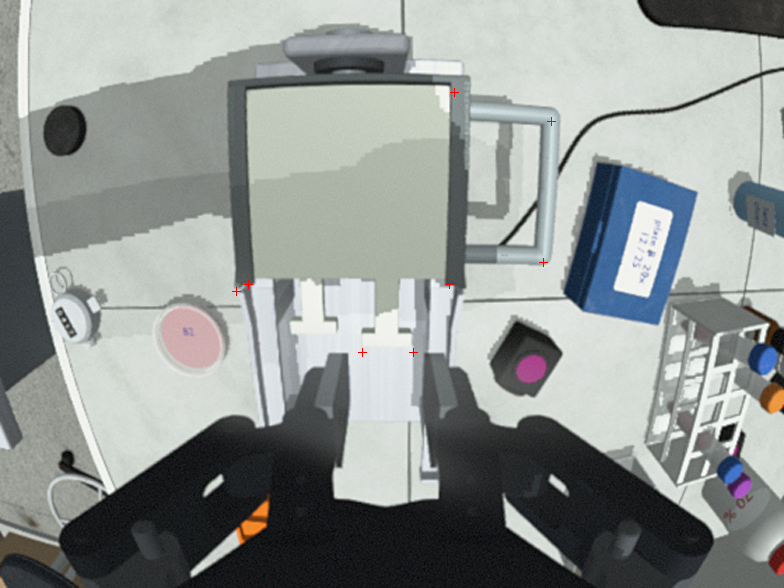

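The cage is turned over with the handle on the far side at (550,180). The upper tray's T tab is at (386,338), between the fingers (columns 342–428). The lower tab is at (313,326), and the dish and cube are undisturbed. I'll descend and grip the stem.

Emit:
carry_out(
  plan=[
    {"travel":[0.002,0,-0.1],"angular":[0,0,0],"grip":-0.388},
    {"travel":[0.002,0,-0.18],"angular":[0,0,0],"grip":-0.388},
    {"travel":[0.002,0,-0.23],"angular":[0,0,0],"grip":-0.388},
    {"travel":[0.002,0,-0.26],"angular":[0,0,0],"grip":-0.388},
    {"travel":[0.002,0,-0.26],"angular":[0,0,0],"grip":-0.388},
    {"travel":[0.002,0,-0.26],"angular":[0,0,0],"grip":-0.388},
  ],
)

```text
time: 17.58
ee_pos: [0.5865, 0.044, 0.0606]
tcp_rot: [-180.0, 0.0, 88.6]
wrist_force: [-0.6, 0.4, 0.2]
opening: 0.0261
grasp_force: 0.0
```

Emit:
carry_out(
  plan=[
    {"travel":[0,0,0],"angular":[0,0,0],"grip":-1},
    {"travel":[0,0,0],"angular":[0,0,0],"grip":-1},
    {"travel":[0,0,0],"angular":[0,0,0],"grip":-1},
    {"travel":[0,0,0],"angular":[0,0,0],"grip":-1},
    {"travel":[0,0,0],"angular":[0,0,0],"grip":-1},
  ],
  grip_force=25,
)

```text
time: 18.0
ee_pos: [0.587, 0.0438, 0.0618]
tcp_rot: [179.9, -0.0, 88.6]
wrist_force: [1.5, 0.2, 5.1]
opening: 0.0111
grasp_force: 29.1
```

Emit:
carry_out(
  plan=[
    {"travel":[-0.001,-0.02,0.002],"angular":[0,0,0],"grip":-1},
    {"travel":[-0.002,-0.05,0.002],"angular":[0,0,0],"grip":-1},
    {"travel":[-0.003,-0.08,0.002],"angular":[0,0,0],"grip":-1},
    {"travel":[-0.004,-0.11,0.002],"angular":[0,0,0],"grip":-1},
    {"travel":[-0.004,-0.14,0.002],"angular":[0,0,0],"grip":-1},
    {"travel":[-0.005,-0.17,0.002],"angular":[0,0,0],"grip":-1},
    {"travel":[-0.005,-0.19,0.002],"angular":[0,0,0],"grip":-1},
  ],
)

```text
time: 18.58
ee_pos: [0.5847, -0.0148, 0.0617]
tcp_rot: [180.0, -0.0, 88.5]
wrist_force: [0.6, 2.1, 5.9]
opening: 0.0108
grasp_force: 29.2
```

Emit:
carry_out(
  plan=[
    {"travel":[-0.001,-0.03,0],"angular":[0,0,0],"grip":-1},
    {"travel":[-0.002,-0.06,0],"angular":[0,0,0],"grip":-1},
    {"travel":[-0.003,-0.09,0],"angular":[0,0,0],"grip":-1},
    {"travel":[-0.004,-0.12,0],"angular":[0,0,0],"grip":-1},
    {"travel":[-0.004,-0.15,0],"angular":[0,0,0],"grip":-1},
    {"travel":[-0.005,-0.18,0],"angular":[0,0,0],"grip":-1},
    {"travel":[-0.005,-0.197,0],"angular":[0,0,0],"grip":-1},
    {"travel":[-0.005,-0.197,0],"angular":[0,0,0],"grip":-1},
  ],
)

```text
time: 19.25
ee_pos: [0.583, -0.0746, 0.0617]
tcp_rot: [180.0, 0.0, 88.5]
wrist_force: [-0.1, -2.7, 6.8]
opening: 0.0111
grasp_force: 29.3
```

Emit:
carry_out(
  plan=[
    {"travel":[0,0,0],"angular":[0,0,0],"grip":-0.388},
    {"travel":[0,0,0],"angular":[0,0,0],"grip":-0.388},
    {"travel":[0,0,0],"angular":[0,0,0],"grip":-0.388},
    {"travel":[0,0,0.05],"angular":[0,0,0],"grip":-0.388},
    {"travel":[0,0,0.18],"angular":[0,0,0],"grip":-0.388},
    {"travel":[0,0,0.3],"angular":[0,0,0],"grip":-0.388},
    {"travel":[0,0,0.42],"angular":[0,0,0],"grip":-0.388},
    {"travel":[0,0,0.5],"angular":[0,0,0],"grip":-0.388},
  ],
)

```text
time: 19.92
ee_pos: [0.5833, -0.0726, 0.2146]
tcp_rot: [179.9, 0.0, 88.6]
wrist_force: [1.1, 0.4, -0.1]
opening: 0.0259
grasp_force: 0.0
```

Run:
```python
from h import *
t=-.1163
wrist("pics/w6.png",stand(S,[[t-.046,.05,.0875],[t+.046,-.05,.0875],[t+.046,.05,.0875],[-.048,.0555,.092],[-.048,-.0555,.092],[-.046,.05,.072],[-.083,.033,.071]]))
```

```text
[[199.0, 178.9], [309.5, 76.3], [195.5, 78.2], [188.1, 53.6], [316.6, 51.0], [199.3, 54.1], [217.7, 91.9]] [ 0.58328918 -0.07255705  0.21463068] [1.79862011e+02 2.01534159e-02 8.86120426e+01] [ 1.07652817  0.36184108 -0.13687837]
```

View pics/w6.png

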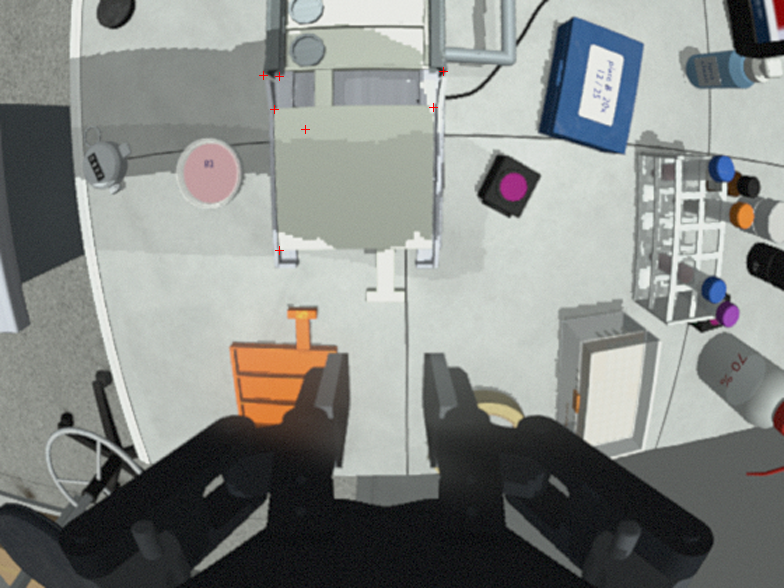

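The emptied tray lies wholly on the track (rows 105–250), clear of the cage front at row 72. The other tray is home, with cups visible at (308,8) and (309,50). The third cup is out of frame, so I'll check it numerically in the scene camera before handing in.

Run:
```python
from h import *
from workcell import cams
c=cams.camera("scene");f=c["frame"].astype(int)
poly=proj(c,stand(S,[[-.042,-.044,.068],[.04,-.044,.068],[.04,.046,.068],[-.042,.046,.068]])).astype(np.int32)
m=np.zeros(f.shape[:2],np.uint8);cv2.fillPoly(m,[poly],1)
b=((f[:,:,2]-f[:,:,0]>3)&(m>0)).astype(np.uint8)
n,l,s,ce=cv2.connectedComponentsWithStats(b)
cx=c["view"]; V=cx;R=V[:3,:3];o=-R.T@V[:3,3];K=c["mtx"]
for i in range(1,n):
    if s[i,4]<12: continue
    u,v=ce[i];r=R.T@np.array([(u-K[0,2])/K[0,0],-(v-K[1,2])/K[1,1],-1]);w=o+r*(.068-o[2])/r[2]
    d=w[:2]-S[:2];co,si=np.cos(S[2]),np.sin(S[2]);print(s[i,4],np.round(ce[i]),np.round([co*d[0]+si*d[1],-si*d[0]+co*d[1]],3))
```

```text
218 [271. 209.] [0.002 0.035]
```

Emit:
carry_out(
  plan=[
    {"travel":[0,0.1,0.1],"angular":[0,0,0],"grip":-0.388},
    {"travel":[0,0.2,0.15],"angular":[0,0,0],"grip":-0.388},
    {"travel":[0,0.27,0.15],"angular":[0,0,0],"grip":-0.388},
    {"travel":[0,0.27,0.15],"angular":[0,0,0],"grip":-0.388},
    {"travel":[0,0.27,0.15],"angular":[0,0,0],"grip":-0.388},
  ],
)

```text
time: 20.43
ee_pos: [0.583, 0.0094, 0.2553]
tcp_rot: [-179.9, 0.0, 88.7]
wrist_force: [0.5, -0.5, -0.1]
opening: 0.0261
grasp_force: 0.0
```

```bash
python3 - <<'E'
from h import *
P=stand(S,[[-.04,.045,.07],[-.04,-.045,.07],[.042,-.045,.07],[.042,.045,.07]])
wrist("pics/w7.png",P,1.0)
import io
from workcell import cams
f=cams.camera("wrist")["frame"]
import subprocess
E
python3 - <<'E'
import cv2,numpy as np
from workcell import cams
f=cams.camera("wrist")["frame"];g=cv2.cvtColor(f,cv2.COLOR_RGB2GRAY)
c=cv2.HoughCircles(cv2.resize(g,None,fx=2,fy=2,interpolation=cv2.INTER_CUBIC),cv2.HOUGH_GRADIENT,1.2,40,param1=80,param2=22,minRadius=14,maxRadius=36)
print(None if c is None else np.round(c[0]/2,1).tolist())
E
```

```text
[[217.0, 129.7], [301.6, 129.3], [302.3, 52.8], [216.2, 53.9]] [0.58303126 0.00936405 0.25534319] [-1.79927056e+02  1.31808667e-02  8.87221217e+01] [ 0.514386   -0.51233155 -0.05080066]
[[351.8999938964844, 192.3000030517578, 17.600000381469727], [99.9000015258789, 171.3000030517578, 16.299999237060547], [63.900001525878906, 333.8999938964844, 17.600000381469727], [461.1000061035156, 224.6999969482422, 17.600000381469727], [97.5, 66.9000015258789, 14.100000381469727], [227.6999969482422, 89.0999984741211, 11.0], [228.89999389648438, 60.900001525878906, 10.199999809265137], [499.5, 212.6999969482422, 8.199999809265137], [534.9000244140625, 237.89999389648438, 14.100000381469727], [291.29998779296875, 56.70000076293945, 17.0], [228.89999389648438, 117.30000305175781, 11.0], [477.29998779296875, 177.89999389648438, 17.600000381469727], [326.1000061035156, 117.30000305175781, 17.600000381469727], [297.29998779296875, 143.6999969482422, 15.0], [479.70001220703125, 257.70001220703125, 8.300000190734863], [452.1000061035156, 260.70001220703125, 15.0], [452.70001220703125, 173.6999969482422,
[... 1041 characters left out ...]
1.2999877929688, 203.6999969482422, 17.600000381469727], [84.9000015258789, 152.6999969482422, 7.599999904632568], [368.70001220703125, 107.0999984741211, 14.300000190734863], [192.3000030517578, 147.3000030517578, 15.600000381469727], [495.8999938964844, 386.1000061035156, 13.399999618530273], [481.5, 224.6999969482422, 9.0], [191.6999969482422, 290.70001220703125, 9.5], [300.29998779296875, 173.6999969482422, 15.600000381469727], [321.8999938964844, 144.3000030517578, 10.199999809265137], [234.3000030517578, 319.5, 15.600000381469727], [89.69999694824219, 342.8999938964844, 10.800000190734863], [107.69999694824219, 148.5, 10.199999809265137], [406.5, 137.6999969482422, 12.800000190734863]]
```

Three equal circles of radius about 11 px sit in the three lanes: (229,117), (228,89) and (229,61). So all three cups are in the tray, and the arm is clear.

```bash
python3 -c "
from workcell import ticket
print(ticket.job_done())"
```

```text
the job is handed in; nothing more can be done
None
```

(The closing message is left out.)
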